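# Find the empty bay of the loading station and push its flap open

### The arm

A 6-joint arm with a two-finger parallel gripper is mounted at the origin on the work surface. World frame = base frame: x ahead of the robot, y to its left, z up, the work surface at z = 0. Lengths are in mm, angles in rad, forces in N, time in s.
With the tool pointing down it reaches from about 350 to 875 mm from the base axis. Payload 4.2 kg.
Tool frame: the origin (TCP) lies at the very end of the fingers, on their centre line; the grasp point (between the pads) lies arm.grip_point_offset behind it (arm.grip_point_offset is the distance from the TCP to the grasp point, in mm); z points along the fingers, y is the line along which they close (so a half turn about z gives the same grasp; the last joint's range is limited). The gripper opens to 85 mm and grips with 20 to 120 N. Pads are 22 mm wide; open, the fingers measure 114 mm over their backs; the gripper's body (76 mm by 85 mm) begins 54 mm behind the grasp point. The pads swing forward as they close: fully open they stand 13 mm farther back than shut.
Start: joints at [-0.947, 0.385, 0.008, 0, -1.194, -0.259], TCP at [222.991, -583.845, 231.312] pointing down, gripper open.
Joint ranges: [-3.14, 3.14], [-1.21, 2.06], [-1.07, 1.41], [-3.16, 2.05], [-2.99, -0.16], [-3.1, 3.1]. Speed limits (rad/s): [2.79, 2.79, 3.14, 3.14, 3.14, 3.14].

### API

Orientations are given as a unit quaternion [x, y, z, w].
In Python, from bench import arm, cams, ticket gives the robot as it stands.
- The arm moves only by the tool servo_tool, never from a script. Its argument "commands" is a list that holds one entry, the list of rows, each a list of 7 numbers: the closure in counts, from 0 (fully open) to 255 (shut), then the shift along the tool's x, y, z in m, then the turn, a rotation vector about the tool's x, y, z in degrees. In form: [[[grip, x, y, z, ax, ay, az], ...]]. A call has 1 to 10 rows; each row shifts and turns the commanded pose from where the row before left it, along the tool's axes as they then stand; what a row does not reach is not made up. A row lasts 1/12 s, in which the tool goes at most 41.7 mm and 7.16 degrees, less where a joint would pass 70% of its speed; a pose out of reach is approached as far as the arm can. A call with a gripper value outside its range is refused whole. The fingers move at their own pace and stop on an object; the grip force is fixed at half the most. Time passes only in rows, so rows that do not move let the fingers close. It gives the time, the measured TCP pose, the force, the opening and the grip force at its end, in the units of the state.
- arm.read_state(): the state, without advancing time (a new reading comes with each control period).
- cams.get_image(name): name is "side" or "top" or "wrist"; returns a dict with "frame" (420x560x3 uint8, blue, green, red), "K" (3x3 intrinsics, pixels), "T" (4x4, takes a point from camera to world coordinates). Camera axes: x right, y up, looking along -z (the intrinsics and any distortion apply to the point x, -y, -z); pixel columns grow to the right and rows downward; lengths in mm; the calibration is good to about 2 mm. The wrist camera is an equidistant fisheye: a pixel r from the principal point sees the ray r / f radians off the axis. A picture is of the moment at which its call begins. There is no depth.
- ticket.job_done(): hands the job in; it is judged then, once.
The state is a dict: "clock": time; "joints": joint angles; "joint_vel": joint speeds; "joint_efforts": joint torques, N m; "position": TCP position; "ee_rot": TCP orientation; "contact_force": force on the tool from outside, world axes, zero at the start; "wrist_torque": the same for the moment, N m; "gripper_width": finger opening in mm; "grasp_force": force on a finger pad.
Only numpy, scipy, OpenCV 4.12 (cv2) and the standard library are available. Lean on these libraries where they do the work, as an engineer would, in place of code of your own. Each camera call takes 0.05 s, during which the arm holds its last target. There are 200 camera calls.

### The job

One bay of the loading station is empty and needs a fresh cartridge: press gently on the ribbed front half of one flap after another until you find the flap that rocks, then push that flap wide open down into its bay and leave it open. Nothing is to be picked up: do not force the firm flaps, and leave the other things on the bench and on the station where they stand.

Things in the scene. Friction and masses are not known exactly. Their poses are not given: they have to be found in the camera images.
- station: Fixed cream station 212 x 392 x 75 mm high; four identical blue-grey flaps lie in a row flush in its top, each over a bay 122 (x) x 86 (y) x 63 deep. One bay, unseen and different each time, is empty. Origin on the bench below the middle of the flaps' pivot line; x to its back, y left along the row, z up. Body from 76 mm before to 136 mm behind the pivot line; flat rear deck from 61 mm behind it.
- flap_1 (a joint): Flap 1, leftmost: plate 120 (x) x 84 (y) x 6 mm, pivoted across its middle, 72 mm above the bench, at station y = 141 mm. 0 rad = shut; grows as the ribbed front (robot-side) half goes down and the back half rises; stop at 0.75, wide open; never turns the other way. Empty bay: swings at 2 to 3 N on the ribs, stays where left. Full bay: gives 0.03 rad (1 to 2 mm), then is firm.
- press_1 (a point): Middle of the dark-ribbed front half of flap 1, on its top, 40 mm in front of the pivot line, 75 mm above the bench when shut; moves with the flap. A fingertip pushed straight down here follows the plate into the bay; wide open, the surface lies 26 mm below the station top at 29 mm from the pivot line, 36 mm at 40 mm. Bay's front wall: 61 mm from it. Back edge rises 41 mm.
- flap_2 (a joint): Flap 2, second from left: plate 120 (x) x 84 (y) x 6 mm, pivoted across its middle, 72 mm above the bench, at station y = 47 mm. 0 rad = shut; grows as the ribbed front (robot-side) half goes down and the back half rises; stop at 0.75, wide open; never turns the other way. Empty bay: swings at 2 to 3 N on the ribs, stays where left. Full bay: gives 0.03 rad (1 to 2 mm), then is firm.
- press_2 (a point): Middle of the dark-ribbed front half of flap 2, on its top, 40 mm in front of the pivot line, 75 mm above the bench when shut; moves with the flap. A fingertip pushed straight down here follows the plate into the bay; wide open, the surface lies 26 mm below the station top at 29 mm from the pivot line, 36 mm at 40 mm. Bay's front wall: 61 mm from it. Back edge rises 41 mm.
- flap_3 (a joint): Flap 3, third from left: plate 120 (x) x 84 (y) x 6 mm, pivoted across its middle, 72 mm above the bench, at station y = -47 mm. 0 rad = shut; grows as the ribbed front (robot-side) half goes down and the back half rises; stop at 0.75, wide open; never turns the other way. Empty bay: swings at 2 to 3 N on the ribs, stays where left. Full bay: gives 0.03 rad (1 to 2 mm), then is firm.
- press_3 (a point): Middle of the dark-ribbed front half of flap 3, on its top, 40 mm in front of the pivot line, 75 mm above the bench when shut; moves with the flap. A fingertip pushed straight down here follows the plate into the bay; wide open, the surface lies 26 mm below the station top at 29 mm from the pivot line, 36 mm at 40 mm. Bay's front wall: 61 mm from it. Back edge rises 41 mm.
- flap_4 (a joint): Flap 4, rightmost: plate 120 (x) x 84 (y) x 6 mm, pivoted across its middle, 72 mm above the bench, at station y = -141 mm. 0 rad = shut; grows as the ribbed front (robot-side) half goes down and the back half rises; stop at 0.75, wide open; never turns the other way. Empty bay: swings at 2 to 3 N on the ribs, stays where left. Full bay: gives 0.03 rad (1 to 2 mm), then is firm.
- press_4 (a point): Middle of the dark-ribbed front half of flap 4, on its top, 40 mm in front of the pivot line, 75 mm above the bench when shut; moves with the flap. A fingertip pushed straight down here follows the plate into the bay; wide open, the surface lies 26 mm below the station top at 29 mm from the pivot line, 36 mm at 40 mm. Bay's front wall: 61 mm from it. Back edge rises 41 mm.
- tube_rack: Red rack 75 x 130 x 30 mm with small capped tubes in it, 62 mm high in all, on the bench to the left; origin at the centre of its underside, z up. Bystander: leave it alone.
- amber_bottle: Amber bottle with white cap, 56 mm diameter, 110 mm high, on the bench to the left; origin at the centre of its underside, z up. Bystander: leave it alone.
- beaker: Glass beaker, 70 mm diameter, 80 mm high, on the bench to the right; origin at the centre of its underside, z up. Bystander: leave it alone.
- bulb: Blue rubber pipette bulb standing on its base, 52 mm diameter, 85 mm high, on the bench to the right; origin at the centre of its underside, z up. Bystander: leave it alone.
- tip_box: Orange pipette-tip box 85 x 120 x 55 mm, on the bench to the right; origin at the centre of its underside, z up. Bystander: leave it alone.
- sample_jar: Clear jar, 34 mm diameter, 45 mm high, on the station's rear deck behind the left flaps; origin at the centre of its underside, z up. Bystander: leave it alone.
- dye_bottle: White bottle with red cap, 30 mm diameter, 55 mm high, on the station's rear deck behind the right flaps; origin at the centre of its underside, z up. Bystander: leave it alone.

How it is judged:
By the outcome, as a careful person would: the job done as asked, in the order asked, and still so for the second after the job is handed in, with the robot touching nothing.
It also fails if it takes over 48 s, if anything falls off the work surface, if the arm or the gripper's body presses on something with over 40 N, if the wrist force passes 120 N, or if a joint passes its speed limit or range.

## Working session

There is one attempt and no reset: what is moved stays moved. The work goes in short steps, Python scripts to look and compute and a tool call to move; the robot and the scene stay as the last step left them, time stands still between calls to the robot, and variables do not carry over. Pictures are saved under pics/ and viewed, at most 10 in all, crops included, and the job is handed in when it is done.

Besides the shell and the picture viewer there is one more tool, called after "Request:" by a JSON object that holds its "name" and its "arguments", one argument or row to a line. servo_tool: Moves the arm, as the interface text tells. Its arguments: {"type":"object","properties":{"commands":{"type":"array","items":{"type":"array","items":{"type":"array","items":{"type":"number"}}}}},"required":["commands"]}

```bash
mkdir -p pics; ls; python3 - <<'E'
from bench import arm,cams
import cv2,numpy as np
print(arm.read_state(), arm.grip_point_offset)
for n in ("top","side"):
    d=cams.get_image(n); cv2.imwrite(f"pics/{n}0.png",d["frame"]); np.savez(f"{n}0.npz",**d); print(n,d["K"],d["T"], [k for k in d])
E
```

```text
pics
{'clock': 0.0, 'joints': array([-9.47368092e-01,  3.85575433e-01,  6.59939644e-03, -5.20109692e-04,
       -1.19402851e+00, -2.58580358e-01]), 'joint_vel': array([-0.00033276,  0.00188003,  0.00017984,  0.00051484, -0.0005599 ,
       -0.00232713]), 'joint_efforts': array([ 9.12378687e-05, -3.92287982e+01,  1.88399899e+01,  4.18608516e+00,
       -4.69904422e-03,  2.21000498e-07]), 'position': array([ 222.79483113, -583.29270583,  230.19673808]), 'ee_rot': array([-1.81319352e-01,  9.83423619e-01,  1.10164455e-03, -2.52704044e-04]), 'contact_force': array([ 0.16595803, -0.27096018, -0.13062866]), 'wrist_torque': array([0.11032619, 0.04461207, 0.03821804]), 'grasp_force': 0.0, 'gripper_width': 85.31316748372794} 18.700000000000003
top [[501.60409693   0.         283.54324637]
 [  0.         501.60409693 205.77414484]
 [  0.           0.           1.        ]] [[ 2.82790474e-02  9.95462070e-01 -9.08601315e-02  4.61581605e+02]
 [-9.99386141e-01  2.62755217e-02 -2.31719102e-02 -1.94427115e+01]
 [-2.06793604e-02  9.14596357e-02  9.95594043e-01  1.30206715e+03]
 [ 0.00000000e+00  0.00000000e+00  0.00000000e+00  1.00000000e+00]] ['frame', 'K', 'T']
side [[396.81151439   0.         274.22249032]
 [  0.         396.81151439 199.1138157 ]
 [  0.           0.           1.        ]] [[-9.69332668e-01  1.54340373e-01 -1.91241281e-01  3.86355605e+02]
 [-2.44842837e-01 -6.73405148e-01  6.97551067e-01  6.96315754e+02]
 [-2.11225713e-02  7.22983095e-01  6.90542744e-01  7.48752195e+02]
 [ 0.00000000e+00  0.00000000e+00  0.00000000e+00  1.00000000e+00]] ['frame', 'K', 'T']
```

View pics/top0.png

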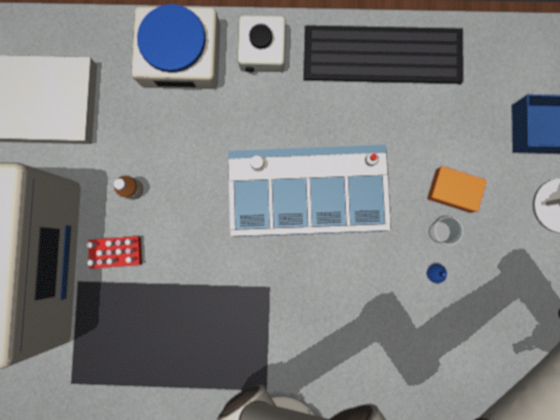

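View pics/side0.png

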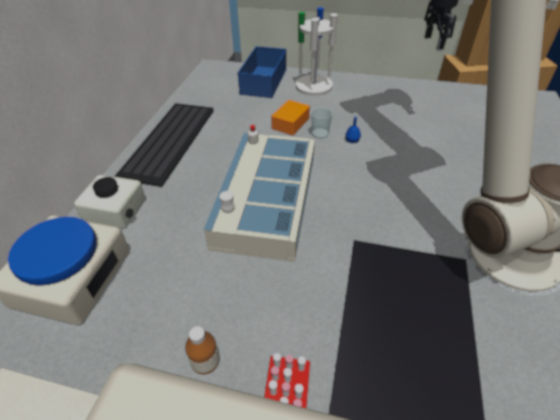

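The top view shows the station at cols 229–389 and rows 147–236. The four flaps are centred near cols 252, 290, 328 and 366, row ~202, with the ribs near row 218. The jar is at (257,162), the dye bottle at (372,158), and the arm is well clear on the right.

```bash
cat > h.py <<'E'
import numpy as np
def ray(d,u,v,z):
    K,T=d["K"],d["T"]
    r=T[:3,:3]@np.array([(u-K[0,2])/K[0,0],-(v-K[1,2])/K[1,1],-1]); o=T[:3,3]
    return o+r*(z-o[2])/r[2]
E
python3 - <<'E'
import numpy as np,cv2
from h import ray
d=np.load("top0.npz"); f=d["frame"]; 
h=cv2.cvtColor(f,cv2.COLOR_BGR2HSV)
m=((h[...,0]>90)&(h[...,0]<115)&(h[...,1]>60)).astype(np.uint8); m[:, :225]=0;m[:,395:]=0;m[:168]=0;m[240:]=0
m=cv2.morphologyEx(m,cv2.MORPH_CLOSE,np.ones((3,3)))
ce=[]
cs=[c for c in cv2.findContours(m,cv2.RETR_EXTERNAL,2)[0] if cv2.contourArea(c)>300]
for c in sorted(cs,key=lambda c:c[:,0,0].min()):
    r=cv2.minAreaRect(c); P=np.array([ray(d,*p,75)[:2] for p in cv2.boxPoints(r)])
    print(np.round(r[0],1),np.round(r[1],1),r[2].__round__(1),P.mean(0).round(1),[np.linalg.norm(P[i]-P[i-1]).round(1) for i in (1,2)]); ce.append(P.mean(0))
ce=np.array(ce); 
# cream top outline
w=((f.min(2)>150)).astype(np.uint8); w[:, :225]=0;w[:,395:]=0;w[:140]=0;w[245:]=0
w=w|m
c=max(cv2.findContours(w,cv2.RETR_EXTERNAL,2)[0],key=cv2.contourArea); r=cv2.minAreaRect(c)
P=np.array([ray(d,*p,75)[:2] for p in cv2.boxPoints(r)]); print("top",r,P.round(1).tolist())
y=np.polyfit([141,47,-47,-141],ce,1); print("fit ax/y, centre",y)
ey=y[0]/np.linalg.norm(y[0]); ex=np.array([ey[1],-ey[0]]); print("yaw",np.arctan2(ex[1],ex[0]))
for s in (141,47,-47,-141): print("press",(y[1]+s*ey-40*ex).round(1))
g=cv2.resize(f[140:245,220:400],None,fx=4,fy=4,interpolation=2); cv2.imwrite("pics/c1.png",g)
E
```

```text
[251.3 204.3] [46.4 32.4] 88.0 [575.4  88.6] [np.float64(80.2), np.float64(114.8)]
[289.4 202.8] [46.7 32.5] 87.8 [581.6  -5.1] [np.float64(80.3), np.float64(115.3)]
[327.7 201.4] [46.6 32.5] 87.3 [587.3 -98.9] [np.float64(80.1), np.float64(114.9)]
[366.  199.9] [46.9 32.8] 87.0 [ 593.5 -192.5] [np.float64(80.5), np.float64(115.4)]
top ((309.5, 192.0), (104.0, 169.0), 90.0) [[734.3, 159.7], [744.2, -259.7], [487.4, -261.8], [475.9, 149.6]]
fit ax/y, centre [[-6.39092500e-02  9.97096216e-01]
 [ 5.84450805e+02 -5.19689258e+01]]
yaw 0.06400781220880872
press [535.5  86.2]
press [541.5  -7.6]
press [ 547.5 -101.4]
press [ 553.6 -195.2]
```

View pics/c1.png

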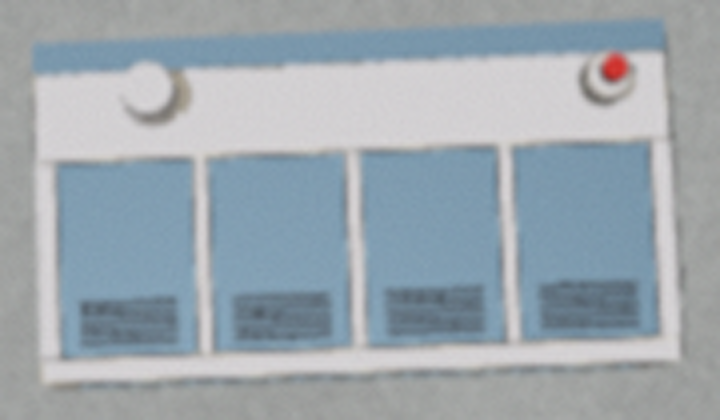

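The flap spacing and sizes agree with the model at z = 75: yaw is 0.064 rad and the pivot centre is (584.5, −52). I'll shut the gripper, align its yaw, and go above flap 4, which is nearest.

Request:
{"name": "servo_tool", "arguments": {
  "commands": [
    [[255,0,0,0,0,0,5.75],[255,0,0,0,0,0,5.75],[255,0,0,0,0,0,5.7],[255,-0.0237,0.0244,0,0,0,0],[255,-0.0237,0.0244,0,0,0,0],[255,-0.0237,0.0244,0,0,0,0],[255,-0.0237,0.0244,0,0,0,0],[255,-0.0237,0.0244,0,0,0,0],[255,-0.0237,0.0244,0,0,0,0],[255,-0.0237,0.0244,0,0,0,0]]
  ]
}}

```text
clock: 0.93
position: [378.1, -401.1, 231.0]
ee_rot: [-0.032, 0.999, 0.0, -0.0]
contact_force: [-0.2, -1.1, -0.1]
gripper_width: 0.1
grasp_force: 0.0
```

Request:
{"name": "servo_tool", "arguments": {
  "commands": [
    [[255,-0.0237,0.0244,0,0,0,0],[255,-0.0237,0.0244,0,0,0,0],[255,-0.0237,0.0244,0,0,0,0],[255,-0.0237,0.0244,0,0,0,0],[255,-0.0237,0.0244,0,0,0,0],[255,-0.0237,0.0244,0,0,0,0],[255,-0.0237,0.0244,0,0,0,0],[255,-0.0237,0.0244,0,0,0,0],[255,0,0,0,0,0,0],[255,0,0,0,0,0,0]]
  ]
}}

```text
clock: 1.77
position: [554.8, -194.1, 230.4]
ee_rot: [-0.034, 0.999, 0.0, -0.001]
contact_force: [-1.4, -0.5, -0.7]
gripper_width: -0.0
grasp_force: 0.0
```

Request:
{"name": "servo_tool", "arguments": {
  "commands": [
    [[255,0,0,0.03,0,0,0],[255,0,0,0.03,0,0,0],[255,0,0,0.03,0,0,0],[255,0,0,0.02,0,0,0],[255,0,0,0.012,0,0,0],[255,0,0,0,0,0,0],[255,0,0,0,0,0,0]]
  ]
}}

```text
clock: 2.35
position: [553.3, -196.5, 108.9]
ee_rot: [-0.032, 0.999, -0.0, -0.001]
contact_force: [-0.3, -1.0, 0.6]
gripper_width: 0.1
grasp_force: 0.0
```

```bash
python3 - <<'E'
from bench import arm,cams
import cv2,numpy as np
s=arm.read_state(); print(s["position"],s["contact_force"],s["wrist_torque"])
d=cams.get_image("wrist"); print(d["K"],d["T"].round(3)); w=d["frame"]
t=cams.get_image("side")["frame"]; t=cv2.resize(t[110:270,190:390],None,fx=2.6,fy=2.6,interpolation=2)[:420]
cv2.imwrite("pics/w1.png",cv2.resize(np.hstack([w,t[:, :520]]),None,fx=.74,fy=.74))
E
```

```text
[ 553.27648413 -196.50494214  108.94346238] [-0.30382934 -1.02998828  0.62894851] [-0.11438731 -0.04603873  0.04437627]
[[325.1922621    0.         274.69084016]
 [  0.         325.1922621  210.62257822]
 [  0.           0.           1.        ]] [[-6.30000e-02 -9.62000e-01 -2.64000e-01  4.87417e+02]
 [ 9.98000e-01 -6.10000e-02 -1.70000e-02 -2.02316e+02]
 [-0.00000e+00 -2.64000e-01  9.64000e-01  2.50716e+02]
 [ 0.00000e+00  0.00000e+00  0.00000e+00  1.00000e+00]]Traceback (most recent call last):
  File "<stdin>", line 6, in <module>
    return _nx.concatenate(arrs, 1, dtype=dtype, casting=casting)
           ~~~~~~~~~~~~~~~^^^^^^^^^^^^^^^^^^^^^^^^^^^^^^^^^^^^^^^
ValueError: all the input array dimensions except for the concatenation axis must match exactly, but along dimension 0, the array at index 0 has size 420 and the array at index 1 has size 416
```

```bash
python3 - <<'E'
from bench import arm,cams
import cv2,numpy as np
w=cams.get_image("wrist")["frame"]
t=cams.get_image("side")["frame"]; t=cv2.resize(t[110:270,190:390],(525,420),interpolation=2)
cv2.imwrite("pics/w1.png",cv2.resize(np.hstack([w,t]),None,fx=.73,fy=.73))
E
```

```text
(no output)
```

View pics/w1.png

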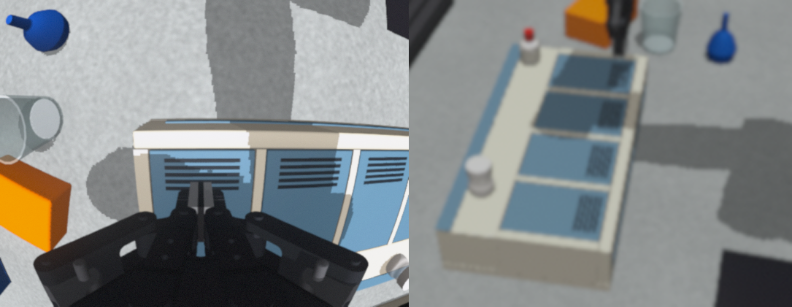

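Side view shows the gripper over flap 4. In the wrist view the fingertips at (203,190) are centred on its ribs (cols 165–240, rows 158–190), and the rib centre casts to x≈552 against a TCP x of 553. I'll lower to just above the flap and then feel gently.

Request:
{"name": "servo_tool", "arguments": {
  "commands": [
    [[255,0,0,0.015,0,0,0],[255,0,0,0.01,0,0,0],[255,0,0,0.004,0,0,0],[255,0,0,0,0,0,0],[255,0,0,0,0,0,0]]
  ]
}}

```text
clock: 2.97
position: [554.2, -195.7, 80.4]
ee_rot: [-0.032, 0.999, -0.0, -0.0]
contact_force: [-0.0, -0.4, 0.4]
gripper_width: 0.3
grasp_force: 0.0
```

Request:
{"name": "servo_tool", "arguments": {
  "commands": [
    [[255,0,0,0.001,0,0,0],[255,0,0,0.001,0,0,0],[255,0,0,0.001,0,0,0],[255,0,0,0.001,0,0,0],[255,0,0,0.001,0,0,0],[255,0,0,0,0,0,0]]
  ]
}}

```text
clock: 3.47
position: [554.1, -195.6, 75.2]
ee_rot: [-0.032, 0.999, 0.0, -0.0]
contact_force: [0.5, -0.5, -0.5]
gripper_width: 0.2
grasp_force: 0.0
```

Request:
{"name": "servo_tool", "arguments": {
  "commands": [
    [[255,0,0,0.001,0,0,0],[255,0,0,0,0,0,0]]
  ]
}}

```text
clock: 3.63
position: [554.1, -195.7, 74.4]
ee_rot: [-0.032, 0.999, -0.0, -0.0]
contact_force: [0.1, 0.0, 0.4]
gripper_width: -0.2
grasp_force: 0.4
```

Request:
{"name": "servo_tool", "arguments": {
  "commands": [
    [[255,0,0,0.001,0,0,0],[255,0,0,0,0,0,0]]
  ]
}}

```text
clock: 3.8
position: [554.1, -195.7, 74.2]
ee_rot: [-0.032, 0.999, -0.0, 0.0]
contact_force: [-1.2, 0.8, 5.1]
gripper_width: -0.1
grasp_force: 2.7
```

Request:
{"name": "servo_tool", "arguments": {
  "commands": [
    [[255,0,0,0.0005,0,0,0],[255,0,0,0,0,0,0]]
  ]
}}

```text
clock: 3.97
position: [554.2, -195.7, 74.1]
ee_rot: [-0.033, 0.999, -0.0, 0.0]
contact_force: [-2.5, 1.4, 7.1]
gripper_width: -0.4
grasp_force: 3.8
```

Request:
{"name": "servo_tool", "arguments": {
  "commands": [
    [[255,0,0,0.001,0,0,0],[255,0,0,0,0,0,0],[255,0,0,0,0,0,0]]
  ]
}}

```text
clock: 4.22
position: [554.2, -195.7, 74.1]
ee_rot: [-0.033, 0.999, -0.0, 0.0]
contact_force: [-3.9, 2.1, 11.9]
gripper_width: -0.2
grasp_force: 6.1
```

Flap 4 is firm: 12 N with no movement. I'll lift and shift 94 mm left to flap 3.

Request:
{"name": "servo_tool", "arguments": {
  "commands": [
    [[255,0,0,-0.008,0,0,0],[255,0,0,-0.012,0,0,0],[255,0,0.02,0,0,0,0],[255,0,0.027,0,0,0,0],[255,0,0.027,0,0,0,0],[255,0,0.02,0,0,0,0],[255,0,0,0.01,0,0,0],[255,0,0,0.005,0,0,0],[255,0,0,0,0,0,0],[255,0,0,0,0,0,0]]
  ]
}}

```text
clock: 5.05
position: [547.7, -102.6, 76.2]
ee_rot: [-0.032, 0.999, -0.0, -0.001]
contact_force: [0.3, 0.2, -0.6]
gripper_width: -0.2
grasp_force: 0.0
```

Request:
{"name": "servo_tool", "arguments": {
  "commands": [
    [[255,0,0,0.001,0,0,0],[255,0,0,0.001,0,0,0],[255,0,0,0.001,0,0,0],[255,0,0,0,0,0,0]]
  ]
}}

```text
clock: 5.38
position: [548.2, -102.5, 74.3]
ee_rot: [-0.032, 0.999, -0.0, 0.0]
contact_force: [-0.1, -1.2, 3.0]
gripper_width: 0.3
grasp_force: 1.1
```

Request:
{"name": "servo_tool", "arguments": {
  "commands": [
    [[255,0,0,0.001,0,0,0],[255,0,0,0.001,0,0,0],[255,0,0,0,0,0,0]]
  ]
}}

```text
clock: 5.63
position: [548.3, -102.5, 74.1]
ee_rot: [-0.033, 0.999, -0.001, 0.0]
contact_force: [-4.2, -1.9, 12.5]
gripper_width: -0.2
grasp_force: 6.5
```

Flap 3 is firm too. Next is flap 2.

Request:
{"name": "servo_tool", "arguments": {
  "commands": [
    [[255,0,0,-0.008,0,0,0],[255,0,0,-0.012,0,0,0],[255,0,0.02,0,0,0,0],[255,0,0.027,0,0,0,0],[255,0,0.028,0,0,0,0],[255,0,0.02,0,0,0,0],[255,0,0,0.01,0,0,0],[255,0,0,0.005,0,0,0],[255,0,0,0,0,0,0],[255,0,0,0,0,0,0]]
  ]
}}

```text
clock: 6.47
position: [541.5, -7.9, 76.1]
ee_rot: [-0.032, 0.999, -0.0, -0.001]
contact_force: [0.5, -0.5, -0.6]
gripper_width: -0.0
grasp_force: 0.0
```

Request:
{"name": "servo_tool", "arguments": {
  "commands": [
    [[255,0,0,0.001,0,0,0],[255,0,0,0.001,0,0,0],[255,0,0,0.001,0,0,0],[255,0,0,0,0,0,0]]
  ]
}}

```text
clock: 6.8
position: [542.0, -7.7, 74.2]
ee_rot: [-0.032, 0.999, -0.0, 0.0]
contact_force: [0.0, -1.4, 2.5]
gripper_width: 0.1
grasp_force: 1.1
```

Request:
{"name": "servo_tool", "arguments": {
  "commands": [
    [[255,0,0,0.001,0,0,0],[255,0,0,0.001,0,0,0],[255,0,0,0,0,0,0]]
  ]
}}

```text
clock: 7.05
position: [542.1, -7.7, 74.1]
ee_rot: [-0.033, 0.999, -0.001, 0.0]
contact_force: [-4.7, -2.2, 13.7]
gripper_width: -0.4
grasp_force: 6.9
```

Request:
{"name": "servo_tool", "arguments": {
  "commands": [
    [[255,0,0,-0.008,0,0,0],[255,0,0,-0.012,0,0,0],[255,0,0.02,0,0,0,0],[255,0,0.027,0,0,0,0],[255,0,0.027,0,0,0,0],[255,0,0.02,0,0,0,0],[255,0,0,0.01,0,0,0],[255,0,0,0.005,0,0,0],[255,0,0,0,0,0,0],[255,0,0,0,0,0,0]]
  ]
}}

```text
clock: 7.88
position: [535.4, 85.8, 76.1]
ee_rot: [-0.032, 0.999, -0.0, -0.001]
contact_force: [0.7, -0.2, -0.1]
gripper_width: -0.3
grasp_force: 0.0
```

Request:
{"name": "servo_tool", "arguments": {
  "commands": [
    [[255,0,0,0.001,0,0,0],[255,0,0,0.001,0,0,0],[255,0,0,0.001,0,0,0],[255,0,0,0,0,0,0]]
  ]
}}

```text
clock: 8.22
position: [536.0, 86.2, 74.0]
ee_rot: [-0.032, 0.999, -0.0, 0.0]
contact_force: [1.3, -0.3, 1.5]
gripper_width: -0.1
grasp_force: 0.4
```

Request:
{"name": "servo_tool", "arguments": {
  "commands": [
    [[255,0,0,0.001,0,0,0],[255,0,0,0.001,0,0,0],[255,0,0,0,0,0,0]]
  ]
}}

```text
clock: 8.47
position: [535.9, 86.6, 71.8]
ee_rot: [-0.032, 0.999, -0.0, -0.0]
contact_force: [0.1, -1.4, 1.3]
gripper_width: -0.1
grasp_force: 0.8
```

Flap 1 rocks: it gave 2 mm more at about 1.5 N. I'll push it down.

Request:
{"name": "servo_tool", "arguments": {
  "commands": [
    [[255,0,0,0.002,0,0,0],[255,0,0,0.002,0,0,0],[255,0,0,0.002,0,0,0],[255,0,0,0.002,0,0,0],[255,0,0,0.002,0,0,0],[255,0,0,0.002,0,0,0],[255,0,0,0,0,0,0]]
  ]
}}

```text
clock: 9.05
position: [535.6, 86.9, 59.2]
ee_rot: [-0.032, 0.999, 0.0, -0.0]
contact_force: [-0.3, 0.1, 0.9]
gripper_width: 0.1
grasp_force: 0.1
```

Request:
{"name": "servo_tool", "arguments": {
  "commands": [
    [[255,0,0,0.002,0,0,0],[255,0,0,0.002,0,0,0],[255,0,0,0.002,0,0,0],[255,0,0,0.002,0,0,0],[255,0,0,0,0,0,0]]
  ]
}}

```text
clock: 9.47
position: [535.2, 86.6, 51.1]
ee_rot: [-0.032, 0.999, -0.0, -0.001]
contact_force: [0.5, 0.1, 0.0]
gripper_width: 0.0
grasp_force: 0.0
```

Request:
{"name": "servo_tool", "arguments": {
  "commands": [
    [[255,0,0,0.001,0,0,0],[255,0,0,0.001,0,0,0],[255,0,0,0.001,0,0,0],[255,0,0,0,0,0,0]]
  ]
}}

```text
clock: 9.8
position: [535.6, 86.7, 48.6]
ee_rot: [-0.032, 0.999, -0.0, -0.0]
contact_force: [0.5, 0.4, 0.0]
gripper_width: 0.2
grasp_force: 0.1
```

Request:
{"name": "servo_tool", "arguments": {
  "commands": [
    [[255,0,0,0.001,0,0,0],[255,0,0,0.001,0,0,0],[255,0,0,0,0,0,0]]
  ]
}}

```text
clock: 10.05
position: [535.9, 86.7, 47.1]
ee_rot: [-0.032, 0.999, -0.0, 0.0]
contact_force: [-0.4, -0.9, 3.6]
gripper_width: -0.0
grasp_force: 1.4
```

Request:
{"name": "servo_tool", "arguments": {
  "commands": [
    [[255,0,0,0.001,0,0,0],[255,0,0,0,0,0,0]]
  ]
}}

```text
clock: 10.22
position: [536.0, 86.8, 46.9]
ee_rot: [-0.033, 0.999, -0.0, 0.0]
contact_force: [-2.8, -0.9, 9.7]
gripper_width: -0.1
grasp_force: 4.2
```

Request:
{"name": "servo_tool", "arguments": {
  "commands": [
    [[255,0,0,0.001,0,0,0],[255,0,0,0,0,0,0]]
  ]
}}

```text
clock: 10.38
position: [536.0, 86.8, 46.8]
ee_rot: [-0.033, 0.999, -0.0, 0.0]
contact_force: [-4.7, 0.0, 15.0]
gripper_width: -0.1
grasp_force: 6.8
```

The stop is reached: 15 N, z steady at 46.8, about 27–28 mm below the contact height. I'll withdraw straight up and then check.

Request:
{"name": "servo_tool", "arguments": {
  "commands": [
    [[255,0,0,-0.006,0,0,0],[255,0,0,-0.012,0,0,0],[255,0,0,-0.02,0,0,0],[255,0,0,-0.03,0,0,0],[255,0,0,-0.03,0,0,0],[255,0,0,-0.03,0,0,0],[255,0,0,-0.03,0,0,0],[255,0,0,0,0,0,0],[255,0,0,0,0,0,0]]
  ]
}}

```text
clock: 11.13
position: [536.5, 87.2, 204.4]
ee_rot: [-0.032, 0.999, 0.001, 0.002]
contact_force: [0.1, -0.7, -1.0]
gripper_width: 0.2
grasp_force: 0.0
```

```bash
python3 - <<'E'
from bench import arm,cams
import cv2,numpy as np
s=arm.read_state(); print(s["position"],s["contact_force"])
w=cams.get_image("wrist")["frame"]
t=cams.get_image("side")["frame"]; t=cv2.resize(t[110:270,190:390],(525,420),interpolation=2)
cv2.imwrite("pics/w2.png",cv2.resize(np.hstack([w,t]),None,fx=.73,fy=.73))
E
```

```text
[536.51532613  87.17783723 204.44107551] [ 0.08802632 -0.70707814 -0.98233866]
```

View pics/w2.png

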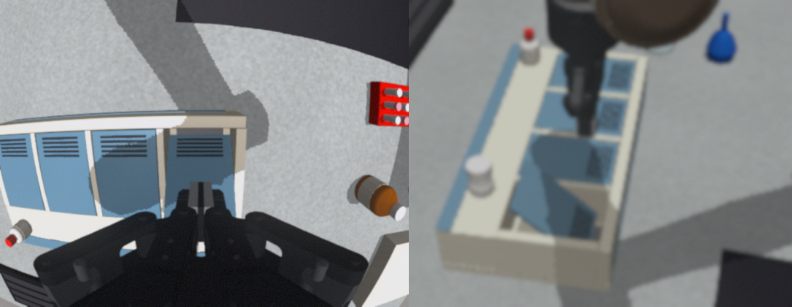

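Side view: flap 1 (crop ~(553,205)) is tilted with its back half raised and its front down in the open bay. Flaps 2–4 are flush, and the jar (479,172) and dye bottle (529,45) are still standing. In the wrist view flap 1's ribs (200,150) sit deep below the rim. The arm is clear, so I'm handing in.

```bash
python3 -c "
from bench import ticket
print(ticket.job_done())"
```

```text
the job is handed in; nothing more can be done
None
```

Flap 1 (leftmost) was the one that rocked; I pushed it down to its stop and left it wide open, found flaps 2–4 firm (pressed to about 14 N at most), touched nothing else, and handed the job in at about 11 s.

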